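# Seat the turntable spindle against the drilling jig's stop

### The job

Take the steel spindle off the ceramic brush rest and lay it in the V-groove of the drilling jig, with its front end still a finger's breadth or more short of the stop. Then slide it along the groove until its end touches the stop, keep it lightly pressed there for a moment, and leave it lying there, touching the stop. Be gentle: the stop is only lightly clamped and its setting must not be shifted; leave the file and the motorcycle frame alone.

Things in the scene. Friction and masses are not known exactly. Their poses are not given: they have to be found in the camera images.
- spindle_center (a point): Centre of the loose spindle: a plain bright steel rod, 14 mm diameter, 130 mm long, about 0.15 kg, both ends flat and alike. x is along the rod. At the start it lies level across the brush rest's two notched walls, its axis 31 mm above the desk. It can be taken across its middle from above; below it there the rest's floor is 8 mm above the desk.
- rest: White glazed ceramic brush rest, fixed, 100 x 70 mm, 34 mm high, origin at the centre of its underside; the spindle lies along its x in the notches of its two walls (walls at x = -43 and +43 mm, 12 mm thick, 66 mm wide; 74 mm free between them).
- jig: Fixed drilling jig: dark steel base 240 x 60 x 14 mm carrying two aluminium V-blocks in line, 40 mm wide, tops 45 mm above the desk. Origin on the underside, x along the groove towards the stop, z up. Base from x = -100 to 140 mm, rear block -90 to -30, front block 25 to 140. The 90 degree groove, 11 mm wide, 5.5 mm deep, runs along y = 0.
- gap (a point): Point on the jig above its origin, on the line where the axis of the seated spindle lies (49.4 mm above the desk, 4.4 mm above the block tops). Below it is the open gap between the blocks, free for fingers from x = -30 to +25 mm, its floor 14 mm above the desk. Axes as the jig. Sliding the free spindle along the groove takes about 1 to 1.5 N.
- near_stop (a point): Point of the groove line 85 mm along x from point gap: the nearest place where the stop's face can be. The stop is a steel plate across the front block, 14 mm thick, 46 wide, top 64 mm above the desk. Its face stands 0 to 30 mm beyond this point, differently each time: not measured, to be seen or felt. Its friction clamp slips at about 8 N.
- file: Bystander: loose flat steel file with a wooden handle, about 240 mm long, lying on the desk beyond the work, to the right; origin on its underside.
- cycle: Bystander: loose white plastic motorcycle frame, about 180 mm long and 125 mm high, standing on a turntable beyond the work; origin under its foot.
Not all that is in view belongs to the job. Leave any blue or purple look-alike of the part that bears spindle_center alone. There is more than one size of the jig; the job needs the larger.

How it is judged:
On the way, in this order (a step that is already met when the one before it is completed fails the run):
1. the spindle lies in the V-groove with its front end at least 10 mm short of the stop (y of spindle_center in the frame of jig between -0.003 and 0.003 m and z of spindle_center in the frame of jig between 0.0469 and 0.0519 m and angle between the x axis of spindle_center and the x axis of jig, either way round below 0.04 rad and horizontal distance between spindle_center and stop above 0.075 m), for 0.2 s.
2. the spindle's end is kept pressed against the stop, with more than 0.5 N, for 0.2 s (y of spindle_center in the frame of jig between -0.003 and 0.003 m and z of spindle_center in the frame of jig between 0.0469 and 0.0519 m and angle between the x axis of spindle_center and the x axis of jig, either way round below 0.04 rad and contact force between spindle and stop above 0.5 N), for 0.2 s.
At the end, for the whole second after the job is handed in: The spindle lies at rest in the groove (its axis within 3 mm sideways, 2.5 mm in height and 0.04 rad of the seated line), its front end within 1.5 mm of the stop's face, the stop within 2 mm of its setting, everything released (y of spindle_center in the frame of jig between -0.003 and 0.003 m and z of spindle_center in the frame of jig between 0.0469 and 0.0519 m and angle between the x axis of spindle_center and the x axis of jig, either way round below 0.04 rad and horizontal distance between spindle_center and stop below 0.0665 m and linear speed of spindle below 0.01 m/s and distance of stop from where it was at the start of the episode below 0.002 m); the robot touches nothing.
It fails at once if the stop is shifted more than 2 mm (distance of stop from where it was at the start of the episode above 0.002 m).
It fails at once if the spindle is pushed against the stop with more than 15 N (contact force between spindle and stop above 15 N).
It fails at once if the file is moved more than 15 mm (distance of file from where it was at the start of the episode above 0.015 m).
It fails at once if the motorcycle frame is moved more than 15 mm (distance of cycle from where it was at the start of the episode above 0.015 m).
It also fails if it takes over 56 s, if anything falls off the work surface, if the arm or the gripper's body presses on something with over 40 N, if the wrist force passes 120 N, or if a joint passes its speed limit or range.

### The arm

A 6-joint arm with a two-finger parallel gripper is mounted at the origin on the work surface. World frame = base frame: x ahead of the robot, y to its left, z up, the work surface at z = 0. Lengths are in m, angles in rad, forces in N, time in s.
With the tool pointing down it reaches from about 0.25 to 0.725 m from the base axis. Payload 4 kg.
Tool frame: the origin (TCP) lies at the very end of the fingers, on their centre line; the grasp point (between the pads) lies 19 mm behind it; z points along the fingers, y is the line along which they close (so a half turn about z gives the same grasp; the last joint's range is limited). The gripper opens to 85 mm and grips with 20 to 120 N. Pads are 22 mm wide; open, the fingers measure 114 mm over their backs; the gripper's body (76 mm by 85 mm) begins 54 mm behind the grasp point. The pads swing forward as they close: fully open they stand 13 mm farther back than shut.
Start: joints at [1.321, 0.241, 0.005, 1.335, 0, 1.571], TCP at [0.124, 0.484, 0.231] pointing down, gripper open.
Joint ranges: [-2.72, 2.72], [-1.05, 1.87], [-1.09, 1.28], [-1.99, 2.15], [-1.42, 1.44], [-3.14, 3.14]. Speed limits (rad/s): [2.79, 2.79, 3.14, 3.14, 3.14, 3.14].

### API

Orientations are given as a unit quaternion [x, y, z, w].
In Python, from workcell import bot, vision, workorder, boxes_of gives the robot as it stands.
- The arm moves only by the tool send_rows, never from a script. Its argument "motion" is text: rows parted by semicolons, each of 5 numbers parted by spaces: the closure, from -1 (fully open) to 1 (shut), so that 0 is half open, then the shift along the tool's x, y, z in cm, then the turn about the tool's z in rad. In form: claw x y z twist; .... A call has 1 to 5 rows; each row is the pose to reach, as a shift and turn from the pose commanded when the call began, along the tool's axes at that moment; what a row does not reach only later rows make up. A row lasts 1/10 s, in which the tool goes at most 50 mm and 8.59 degrees, less where a joint would pass 70% of its speed; a pose out of reach is approached as far as the arm can. A call with a gripper value outside its range is refused whole. The fingers move at their own pace and stop on an object; the grip force is fixed at half the most. Time passes only in rows, so rows that repeat a pose let the fingers close. It gives the time, the measured TCP pose, the force, the opening and the grip force at its end, in the units of the state.
- bot.get_obs(): the state, without advancing time (a new reading comes with each control period).
- vision.camera(name): name is "scene" or "top" or "wrist"; returns the picture (384x512x3 uint8, red, green, blue); there is no depth.
- vision.camera_model(name): a dict with "fov_y" (degrees; the focal length in pixels is half the picture's height over the tangent of half this angle, whatever the lens; pixels are square), "cx", "cy" (the principal point, pixels), "world_from_camera" (4x4, takes a point from camera to world coordinates); the wrist camera has in their place "hand_eye" (4x4, takes a point from camera to tool coordinates, whose origin is the TCP and whose axes are the flange's). Camera axes: x right, y down, z forward; pixel columns grow to the right and rows downward; lengths in m; the calibration is good to about 2 mm. A picture is of the moment at which its call begins: read the wrist's pose just before it. camera_model takes no time and is no camera call.
- workorder.job_done(): hands the job in; it is judged then, once.
Trained networks look in the newest picture that a camera, given by its name, has taken for a name from the list of things; names that differ only in an ending like _2 or _b are one class to them, and where a whole thing is asked for, a point or a joint stands for the part that bears it (a point fixed in the world has none). Each returns a list of dicts, best first, with "conf" (0 to 1); they miss things now and then, are a little off and sometimes report something else, mostly with a low value. They report only what shows in the picture. A call takes as long as a camera call. They do not tell look-alikes from the thing itself.
- boxes_of(camera, target): "rect" ([centre column, centre row, width, height] in pixels, round what is visible of it).
The state is a dict: "clock": time; "joint_pos": joint angles; "joint_vel": joint speeds; "tau": joint torques, N m; "eef_pos": TCP position; "tool_rot": TCP orientation; "ft_force": force on the tool from outside, world axes, zero at the start; "ft_torque": the same for the moment, N m; "grip_width": finger opening in m; "grasp_force": force on a finger pad.
Only numpy, scipy, OpenCV 4.12 (cv2) and the standard library are available. Lean on these libraries where they do the work, as an engineer would, in place of code of your own. Each camera call takes 0.05 s, during which the arm holds its last target. There are 200 camera calls.

## Working session

There is one attempt and no reset: what is moved stays moved. The work goes in short steps, Python scripts to look and compute and a tool call to move; the robot and the scene stay as the last step left them, time stands still between calls to the robot, and variables do not carry over. Pictures are saved under pics/ and viewed, at most 10 in all, crops included, and the job is handed in when it is done.

Besides the shell and the picture viewer there is one more tool, called after "Request:" by a JSON object that holds its "op" and its "data", one argument or row to a line. send_rows: Moves the arm, as the interface text tells. Its arguments: {"type":"object","properties":{"motion":{"type":"string"}},"required":["motion"]}

```bash
ls; mkdir -p pics
python3 - <<'E'
from workcell import bot, vision, workorder, boxes_of
import cv2,numpy as np
np.set_printoptions(precision=4,suppress=True)
for n in ["scene","top"]:
    im=vision.camera(n); cv2.imwrite(f"pics/{n}0.png",im[:,:,::-1])
    m=vision.camera_model(n); print(n,m["fov_y"],m["cx"],m["cy"],m); 
    for t in ["spindle_center","jig","rest"]:
        print(t,[(np.round(b["rect"],1).tolist(),round(b["conf"],2)) for b in boxes_of(n,t)[:4]])
print(vision.camera_model("wrist"))
print(bot.get_obs())
a=cv2.imread("pics/top0.png"); cv2.imwrite("pics/top0b.png",cv2.resize(a,(768,576),interpolation=cv2.INTER_CUBIC))
E
```

```text
pics
scene 57.41642473636016 255.49585696511284 192.25470933336248 {'fov_y': 57.41642473636016, 'cx': 255.49585696511284, 'cy': 192.25470933336248, 'world_from_camera': array([[ 0.7839,  0.4607, -0.4162,  0.9164],
       [ 0.6209, -0.5837,  0.5233, -0.5336],
       [-0.0018, -0.6686, -0.7436,  0.7498],
       [ 0.    ,  0.    ,  0.    ,  1.    ]])}
spindle_center [([202.2, 270.4, 12.4, 49.1], 0.78), ([229.4, 215.5, 20.9, 36.2], 0.59), ([181.6, 193.9, 2.6, 35.3], 0.55)]
jig [([256.4, 132.8, 41.9, 40.2], 0.97), ([294.0, 169.3, 66.3, 49.5], 0.71)]
rest [([230.8, 219.0, 42.3, 46.4], 0.65)]
top 48.184361936206514 252.12510880557213 191.83175558918083 {'fov_y': 48.184361936206514, 'cx': 252.12510880557213, 'cy': 191.83175558918083, 'world_from_camera': array([[-0.0265, -0.9843,  0.1743,  0.3797],
       [-0.9994,  0.0302,  0.0189, -0.0571],
       [-0.0239, -0.1737, -0.9845,  1.1585],
       [ 0.    ,  0.    ,  0.    ,  1.    ]])}
spindle_center [([296.4, 284.4, 37.9, 40.7], 0.63), ([344.4, 203.2, 30.1, 42.5], 0.53), ([287.9, 218.3, 24.2, 44.3], 0.49)]
jig [([188.8, 212.9, 92.9, 27.3], 0.86), ([335.5, 145.1, 104.8, 15.8], 0.24)]
rest [([287.5, 217.1, 33.7, 44.4], 0.84)]
{'fov_y': 65.71864240526706, 'cx': 254.80905718395638, 'cy': 198.0188074217677, 'hand_eye': array([[ 0.0002, -0.9462, -0.3235,  0.0835],
       [ 1.    ,  0.0003, -0.0001,  0.0004],
       [ 0.0002, -0.3235,  0.9462, -0.142 ],
       [ 0.    ,  0.    ,  0.    ,  1.    ]])}
{'clock': 0.4, 'joint_pos': array([1.321 , 0.2407, 0.0048, 1.3352, 0.    , 1.5708]), 'joint_vel': array([-0.0005, -0.0026,  0.0006,  0.0009, -0.    , -0.0007]), 'tau': array([ -0.0003, -37.178 ,  25.2332,   0.0054,   0.    ,  -0.    ]), 'eef_pos': array([0.1236, 0.4844, 0.2312]), 'tool_rot': array([ 0.1246,  0.9922, -0.0002, -0.    ]), 'ft_force': array([ 0.6541,  0.0647, -0.8571]), 'ft_torque': array([-0.0007,  0.0386, -0.0126]), 'grasp_force': 0.0, 'grip_width': 0.0853446751551261}
```

View pics/top0b.png

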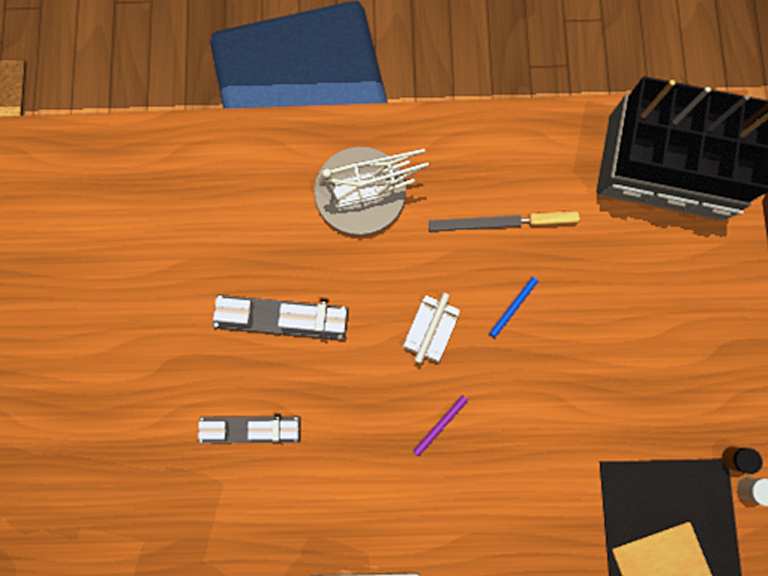

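View pics/scene0.png

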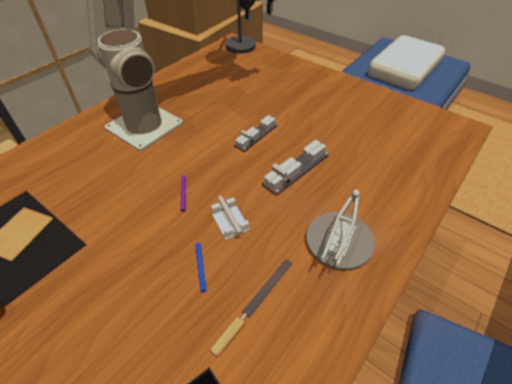

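The top view shows the larger jig centred near (187,211) in raw pixels, its stop to the right (towards -y). The steel spindle lies on the rest from about (297,197) to (279,241). The blue and purple rods and the small jig are decoys.

```bash
cat > h.py <<'E'
from workcell import bot, vision, workorder, boxes_of
import cv2,numpy as np
from scipy.spatial.transform import Rotation as R
np.set_printoptions(precision=4,suppress=True)
def T_tool(o=None):
    o=o or bot.get_obs(); T=np.eye(4); T[:3,:3]=R.from_quat(o["tool_rot"]).as_matrix(); T[:3,3]=o["eef_pos"]; return T
def ray(m,W,px,z):
    f=192/np.tan(np.radians(m["fov_y"]/2)); d=W[:3,:3]@np.array([(px[0]-m["cx"])/f,(px[1]-m["cy"])/f,1]); c=W[:3,3]
    return c+d*(z-c[2])/d[2]
def proj(m,W,p):
    f=192/np.tan(np.radians(m["fov_y"]/2)); q=W[:3,:3].T@(np.asarray(p)-W[:3,3]); return np.array([m["cx"]+f*q[0]/q[2],m["cy"]+f*q[1]/q[2]])
def shift(p,yaw=None):
    "cm shift in current tool axes to put the TCP at p"
    T=T_tool(); return T[:3,:3].T@(np.asarray(p)-T[:3,3])*100
E
python3 - <<'E'
from h import *
m=vision.camera_model("top");W=m["world_from_camera"]
for n,p,z in [("sp1",(445/1.5,296/1.5),.031),("sp2",(418/1.5,362/1.5),.031),("jl",(215/1.5,309/1.5),.045),("jr",(347/1.5,322/1.5),.045),("stop",(323/1.5,318/1.5),.064),("file",(430/1.5,225/1.5),0),("cyc",(358/1.5,190/1.5),0)]: print(n,ray(m,W,p,z))
print(T_tool())
a=cv2.imread("pics/top0.png")[170:260,130:330]; cv2.imwrite("pics/c.png",cv2.resize(a,(800,360),interpolation=cv2.INTER_CUBIC))
E
```

```text
sp1 [ 0.5608 -0.1532  0.031 ]
sp2 [ 0.446  -0.1012  0.031 ]
jl [0.5477 0.2519 0.045 ]
jr [0.5179 0.0202 0.045 ]
stop [0.5237 0.06   0.064 ]
file [ 0.7    -0.1341  0.    ]
cyc [ 0.7724 -0.0018  0.    ]
[[-0.969   0.2472 -0.0001  0.1236]
 [ 0.2472  0.969  -0.0003  0.4844]
 [ 0.     -0.0003 -1.      0.2312]
 [ 0.      0.      0.      1.    ]]
```

View pics/c.png

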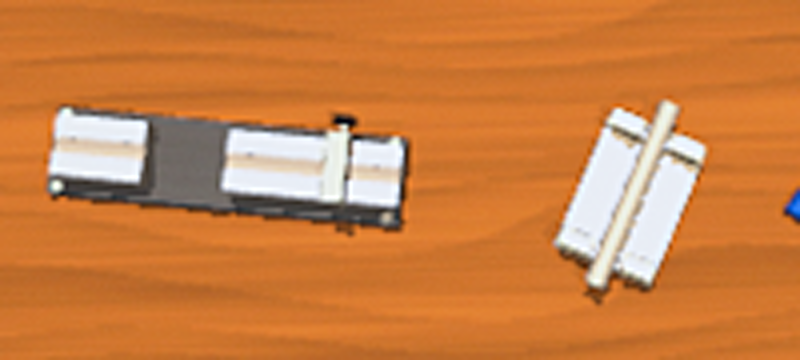

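The crop shows the jig's groove from about (52,142) to (405,172) and the stop face near column 328. The spindle runs from (668,104) to (598,285). I'll look at the jig first with the wrist camera, since it's on the way.

Request:
{"op": "send_rows", "data": {
  "motion": "-1 -22 -11 0 0.75; -1 -22 -11 0 0.75; -1 -22 -11 0 0.75; -1 -22 -11 0 0.75; -1 -22 -11 0 0.75"
}}

```text
clock: 0.9
eef_pos: [0.3109, 0.322, 0.2315]
tool_rot: [0.482, 0.876, 0.0, 0.0]
ft_force: [-0.9, 0.5, -0.2]
grip_width: 0.0858
grasp_force: 0.0
```

Run:
```python
from h import *
print(shift([.533,.136,.231]),T_tool(),bot.get_obs()["joint_pos"])
```

```text
[-27.5984   8.808    0.0597] [[-0.5353  0.8447  0.0006  0.3109]
 [ 0.8447  0.5353  0.0004  0.322 ]
 [ 0.      0.0007 -1.      0.2315]
 [ 0.      0.      0.      1.    ]] [ 0.803   0.1362 -0.1241  1.3098 -0.0002  1.809 ]
```

Request:
{"op": "send_rows", "data": {
  "motion": "-1 -27.5 8.8 0 0.75; -1 -27.5 8.8 0 0.75; -1 -27.5 8.8 0 0.75; -1 -27.5 8.8 0 0.75; -1 -27.5 8.8 0 0.75"
}}

```text
clock: 1.4
eef_pos: [0.5038, 0.1627, 0.2315]
tool_rot: [0.77, 0.639, 0.0, 0.0]
ft_force: [1.0, 1.6, 0.3]
grip_width: 0.0856
grasp_force: 0.0
```

Run:
```python
from h import *
print(shift([.533,.136,.231]),T_tool())
```

```text
[-2.0902  3.3612  0.0508] [[ 0.1844  0.9828  0.0006  0.5038]
 [ 0.9828 -0.1844  0.0004  0.1627]
 [ 0.0005  0.0005 -1.      0.2315]
 [ 0.      0.      0.      1.    ]]
```

Request:
{"op": "send_rows", "data": {
  "motion": "-1 -2 3.3 0 -0.05; -1 -2 3.3 0 -0.05; -1 -2 3.3 0 -0.05; -1 -2 3.3 0 -0.05; -1 -2 3.3 0 -0.05"
}}

```text
clock: 1.9
eef_pos: [0.5303, 0.1399, 0.2315]
tool_rot: [0.751, 0.661, -0.0, -0.0]
ft_force: [-0.4, 0.2, -0.6]
grip_width: 0.0856
grasp_force: 0.0
```

Run:
```python
from h import *
o=bot.get_obs(); T=T_tool(o); im=vision.camera("wrist")
cv2.imwrite("pics/w1.png",im[:,:,::-1]); np.save("w1.npy",T); print(T)
cv2.imwrite("pics/w1b.png",cv2.resize(im[:,:,::-1],(800,600),interpolation=cv2.INTER_CUBIC))
```

```text
[[ 0.1268  0.9919 -0.0002  0.5303]
 [ 0.9919 -0.1268  0.0002  0.1399]
 [ 0.0001 -0.0002 -1.      0.2315]
 [ 0.      0.      0.      1.    ]]
```

View pics/w1b.png

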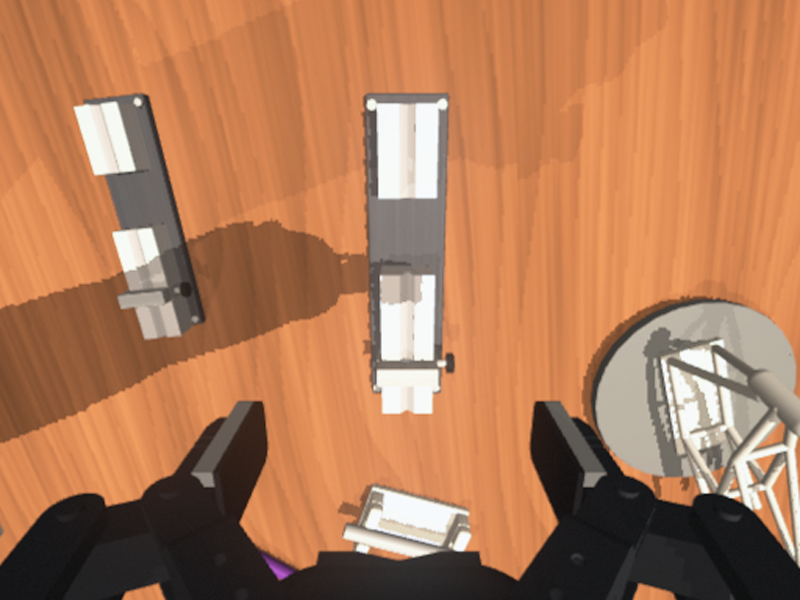

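The wrist view shows the larger jig with its groove near column 406 and rear block rows 102–198. The front block runs rows 275–413 and the stop top about rows 368–388.

Run:
```python
from h import *
m=vision.camera_model("wrist");W=np.load("w1.npy")@m["hand_eye"]; s=800/512
P=lambda u,v,z: ray(m,W,((u+.5)/s-.5,(v+.5)/s-.5),z)
pts={-90:[(377,102),(438,102)],-30:[(377,198),(437,198)],25:[(378,275),(435,275)],140:[(382,413),(432,413)]}
C={}
for x,(a,b) in pts.items():
    A,B=P(*a,.045),P(*b,.045); C[x]=((A+B)/2)[:2]; print(x,A,B,np.linalg.norm(A-B))
X=np.array(list(C)) /1000; Y=np.array(list(C.values()))
A=np.c_[np.ones(4),X]; (c,d),*_=np.linalg.lstsq(A,Y,rcond=None); print("origin",c,"dir",d,np.linalg.norm(d),np.degrees(np.arctan2(d[1],d[0]))); print((A@np.array([c,d])-Y)*1000)
u=d/np.linalg.norm(d)
for n,v,z in [("facetop",368,.064),("back top",386,.064),("facebot",362,.045)]: print(n,(P(407,v,z)[:2]-c)@u)
im=cv2.imread("pics/w1.png")[215:275,220:310]; cv2.imwrite("pics/c2.png",cv2.resize(im,None,fx=8,fy=8,interpolation=cv2.INTER_CUBIC))
```

```text
-90 [0.531  0.2545 0.045 ] [0.5702 0.2495 0.045 ] 0.03955617575020674
-30 [0.5224 0.1943 0.045 ] [0.5635 0.1891 0.045 ] 0.041442426666120205
25 [0.5153 0.14   0.045 ] [0.5566 0.1347 0.045 ] 0.04154094017618504
140 [0.5024 0.0257 0.045 ] [0.5425 0.0206 0.045 ] 0.040435014413968934
origin [0.5393 0.1622] dir [-0.1221 -0.9942] 1.0016923059508265 -97.00315770774644
[[-0.237  -0.2858]
 [ 0.0889  0.3644]
 [ 0.3427  0.033 ]
 [-0.1945 -0.1116]]
facetop 0.09066924067413033
back top 0.10548988942330927
facebot 0.09478540915974934
```

View pics/c2.png

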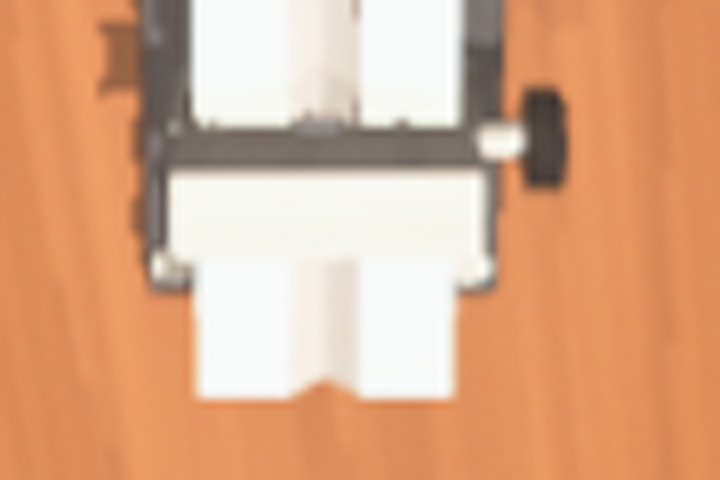

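Request:
{"op": "send_rows", "data": {
  "motion": "-1 -26 1.3 2 -0.75; -1 -26 1.3 2 -0.75; -1 -26 1.3 2 -0.75; -1 -26 1.3 2 -0.75; -1 -26 1.3 2 -0.75"
}}

```text
clock: 2.45
eef_pos: [0.5135, -0.0865, 0.2144]
tool_rot: [0.485, 0.874, 0.0, 0.0]
ft_force: [-0.4, 0.2, -0.7]
grip_width: 0.0855
grasp_force: 0.0
```

Run:
```python
from h import *
T=T_tool();print(shift([.51,-.12,.2]),T, (np.arctan2(T[1,1],T[0,1])-np.radians(65.6)))
```

```text
[-2.6579 -2.0665  1.4418] [[-0.5286  0.8489  0.001   0.5135]
 [ 0.8489  0.5286 -0.0001 -0.0865]
 [-0.0007  0.0008 -1.      0.2144]
 [ 0.      0.      0.      1.    ]] -0.5879824010878891
```

Request:
{"op": "send_rows", "data": {
  "motion": "-1 -2.5 -2 1.4 -0.55; -1 -2.5 -2 1.4 -0.55; -1 -2.5 -2 1.4 -0.55; -1 -2.5 -2 1.4 -0.55; -1 -2.5 -2 1.4 -0.55"
}}

```text
clock: 2.95
eef_pos: [0.5098, -0.117, 0.2003]
tool_rot: [0.233, 0.972, 0.0, 0.0]
ft_force: [-0.6, 0.8, -0.1]
grip_width: 0.0854
grasp_force: 0.0
```

Request:
{"op": "send_rows", "data": {
  "motion": "-1 0 0 0 0; -1 0 0 0 0"
}}

```text
clock: 3.15
eef_pos: [0.51, -0.1172, 0.2002]
tool_rot: [0.234, 0.972, -0.0, 0.0]
ft_force: [0.3, 0.4, -0.6]
grip_width: 0.0856
grasp_force: 0.0
```

Run:
```python
from h import *
o=bot.get_obs(); T=T_tool(o); im=vision.camera("wrist")
cv2.imwrite("pics/w2.png",im[:,:,::-1]); np.save("w2.npy",T); print(T)
cv2.imwrite("pics/w2b.png",cv2.resize(im[:,:,::-1],(800,600),interpolation=cv2.INTER_CUBIC))
```

```text
[[-0.8906  0.4547  0.0003  0.51  ]
 [ 0.4547  0.8906 -0.0001 -0.1172]
 [-0.0003  0.0001 -1.      0.2002]
 [ 0.      0.      0.      1.    ]]
```

View pics/w2b.png

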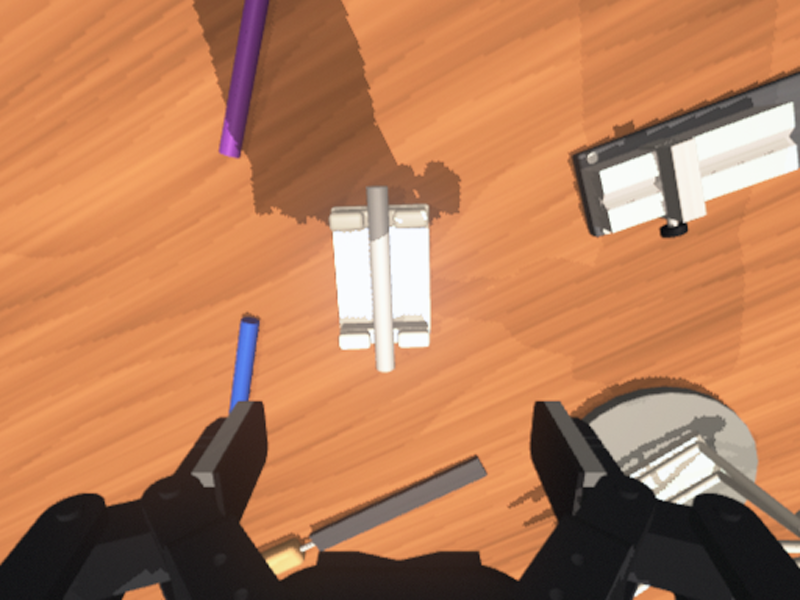

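The spindle is clear from (377,187) to (385,371), lying across the rest with space between the walls.

Run:
```python
from h import *
m=vision.camera_model("wrist");T=np.load("w2.npy");W=T@m["hand_eye"]; s=800/512
P=lambda u,v,z: ray(m,W,((u+.5)/s-.5,(v+.5)/s-.5),z)
A=P(377,187,.031);B=P(385,371,.031);C=(A+B)/2;d=(A-B)/np.linalg.norm(A-B);print(A,B,C,np.linalg.norm(A-B))
# rest check: wall centres
print("rest c",(P(331,207,.034)+P(428,206,.034)+P(341,348,.034)+P(429,347,.034))/4)
dt=T[:3,:3].T@d; print("twist",np.arctan2(dt[1],dt[0]),dt)
G=C+.020*d; G[2]=.014; print("G",G,"shift",shift(G))
```

```text
[ 0.4492 -0.1015  0.031 ] [ 0.5688 -0.1581  0.031 ] [ 0.509  -0.1298  0.031 ] 0.13232173749944012
rest c [ 0.5058 -0.1271  0.034 ]
twist -0.030152208770099984 [ 0.9995 -0.0301 -0.0003]
G [ 0.4909 -0.1212  0.014 ] shift [ 1.5213 -1.2099 18.6129]
```

Request:
{"op": "send_rows", "data": {
  "motion": "-1 1.5 -1.2 5 -0.03; -1 1.5 -1.2 10 -0.03; -1 1.5 -1.2 13 -0.03; -1 1.5 -1.2 15 -0.03; -1 1.5 -1.2 15 -0.03"
}}

```text
clock: 3.7
eef_pos: [0.4882, -0.1208, 0.0469]
tool_rot: [0.219, 0.976, 0.0, -0.004]
ft_force: [-0.4, -0.9, 0.4]
grip_width: 0.0851
grasp_force: 0.0
```

Run:
```python
from h import *
print(shift([ 0.4909,-0.1212,.014]),bot.get_obs()["ft_force"])
```

```text
[-0.284   0.0858  3.2919] [-0.3926 -0.9281  0.4259]
```

Request:
{"op": "send_rows", "data": {
  "motion": "-1 0 0 2 0; -1 0 0 3.6 0; -1 0 0 3.6 0; -1 0 0 3.6 0; -1 0 0 3.6 0"
}}

```text
clock: 4.2
eef_pos: [0.4925, -0.122, 0.0156]
tool_rot: [0.219, 0.976, -0.0, 0.001]
ft_force: [0.2, -0.6, 0.3]
grip_width: 0.0857
grasp_force: 0.0
```

Run:
```python
from h import *
print(shift([ 0.4909,-0.1212,.014]),bot.get_obs()["ft_force"])
im=vision.camera("wrist"); cv2.imwrite("pics/w3.png",im[:,:,::-1])
```

```text
[0.1771 0.001  0.1593] [ 0.1998 -0.6261  0.2892]
```

View pics/w3.png

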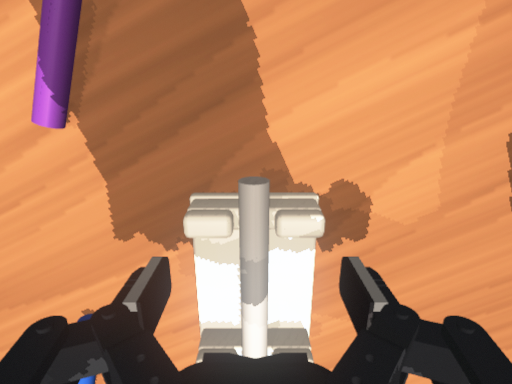

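The rod lies centred between the fingers, at column ~254 and vertical in the picture. I'll close on it.

Request:
{"op": "send_rows", "data": {
  "motion": "1 0 0 0 0; 1 0 0 0 0; 1 0 0 0 0; 1 0 0 0 0; 1 0 0 0 0"
}}

```text
clock: 4.75
eef_pos: [0.4911, -0.1217, 0.014]
tool_rot: [0.219, 0.976, 0.0, -0.0]
ft_force: [-0.2, 2.3, 7.8]
grip_width: 0.0126
grasp_force: 41.7
```

Request:
{"op": "send_rows", "data": {
  "motion": "1 0 0 0 0; 1 0 0 0 0; 1 0 0 0 0; 1 0 0 0 0; 1 0 0 0 0"
}}

```text
clock: 5.25
eef_pos: [0.4912, -0.1216, 0.0141]
tool_rot: [0.219, 0.976, 0.0, 0.0]
ft_force: [-1.0, 0.3, 3.5]
grip_width: 0.0122
grasp_force: 58.4
```

Request:
{"op": "send_rows", "data": {
  "motion": "1 0 0 -2 0; 1 0 0 -4 0; 1 0 0 -8 0; 1 0 0 -12 0; 1 0 0 -12 0"
}}

```text
clock: 5.75
eef_pos: [0.4949, -0.1227, 0.1392]
tool_rot: [0.219, 0.976, -0.0, 0.005]
ft_force: [1.3, -1.0, -0.0]
grip_width: 0.0121
grasp_force: 58.5
```

Run:
```python
from h import *
c=np.array([.5393,.1622]);u=np.array([-.1221,-.9942]);u/=np.linalg.norm(u)
G=np.r_[c-.016*u,.134];print("G",G,"shift",shift(G));T=T_tool()
yaw=np.arctan2(-u[1],-u[0]);print(T,"twist",np.arctan2(T[1,0],T[0,0])-yaw)
im=vision.camera("wrist"); cv2.imwrite("pics/w4.png",im[:,:,::-1])
```

```text
G [0.5413 0.1781 0.134 ] shift [ 8.6725 29.1722  0.4834]
[[-0.904   0.4274  0.0101  0.4949]
 [ 0.4274  0.904  -0.0027 -0.1227]
 [-0.0103  0.0019 -0.9999  0.1392]
 [ 0.      0.      0.      1.    ]] twist 1.2513067740974926
```

View pics/w4.png

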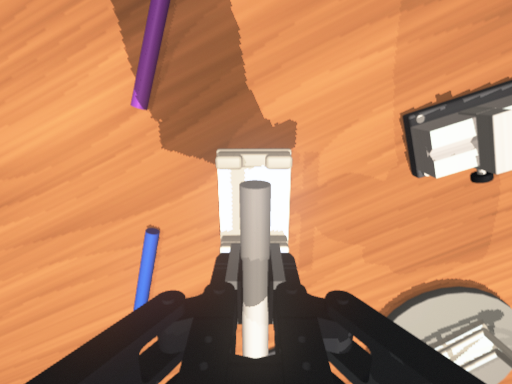

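The rod is held, seen vertical between the fingers with its rear end near (255,183). Now I'll carry it to the jig.

Request:
{"op": "send_rows", "data": {
  "motion": "1 2 5 0 0.15; 1 4 12 0 0.3; 1 6 18 0 0.45; 1 7 24 0 0.6; 1 8.2 29 0 0.75"
}}

```text
clock: 6.3
eef_pos: [0.5241, 0.1001, 0.1318]
tool_rot: [0.531, 0.848, -0.001, -0.001]
ft_force: [0.4, -0.3, -2.1]
grip_width: 0.012
grasp_force: 58.6
```

Request:
{"op": "send_rows", "data": {
  "motion": "1 0 0 0 0.15; 1 0 0 0 0.3; 1 0 0 0 0.45; 1 0 0 0 0.5; 1 0 0 0 0.5"
}}

```text
clock: 6.8
eef_pos: [0.524, 0.0987, 0.1318]
tool_rot: [0.722, 0.692, -0.002, -0.001]
ft_force: [1.2, 0.0, -1.0]
grip_width: 0.0121
grasp_force: 58.7
```

Run:
```python
from h import *
c=np.array([.5393,.1622]);u=np.array([-.1221,-.9942]);u/=np.linalg.norm(u)
G=np.r_[c-.016*u,.134];print("G",G,"shift",shift(G));T=T_tool()
yaw=np.arctan2(-u[1],-u[0]);print(T,"twist",np.arctan2(T[1,0],T[0,0])-yaw)
m=vision.camera_model("wrist"); H=m["hand_eye"]
print("rod rear end in tool", ray(m,H,(255,183),-.019), ray(m,H,(255,240),-.019))
```

```text
G [0.5413 0.1781 0.134 ] shift [ 8.0037  1.3948 -0.232 ]
[[ 0.0411  0.9991 -0.004   0.524 ]
 [ 0.9992 -0.0411 -0.0008  0.0987]
 [-0.001  -0.0039 -1.      0.1318]
 [ 0.      0.      0.      1.    ]] twist 0.08105243366093973
rod rear end in tool [ 0.0484 -0.     -0.019 ] [ 0.0212 -0.     -0.019 ]
```

Request:
{"op": "send_rows", "data": {
  "motion": "1 4 0.7 0 0.08; 1 8 1.4 0 0.08; 1 8 1.4 0 0.08; 1 8 1.4 0 0.08; 1 8 1.4 0 0.08"
}}

```text
clock: 7.3
eef_pos: [0.5418, 0.1774, 0.1329]
tool_rot: [0.749, 0.663, -0.001, -0.0]
ft_force: [1.1, -0.1, -2.2]
grip_width: 0.0123
grasp_force: 58.7
```

```bash
cat > s.py <<'E'
from h import *
c=np.array([.5393,.1622]);u=np.array([-.1221,-.9942]);u/=np.linalg.norm(u)
o=bot.get_obs();T=T_tool(o);G=np.r_[c-.016*u,.0304];print("shift",shift(G))
yaw=np.arctan2(-u[1],-u[0]);print("twist",np.arctan2(T[1,0],T[0,0])-yaw,"jig x",(T[:2,3]-c)@u*1000,"f",o["ft_force"],"along",o["ft_force"][:2]@u,T[2],T[:3,3])
E
python3 s.py
python3 - <<'E'
from h import *
o=bot.get_obs();T=T_tool(o);im=vision.camera("wrist"); cv2.imwrite("pics/w5.png",im[:,:,::-1]);np.save("w5.npy",T)
E
```

```text
shift [ 0.0751 -0.0426 10.252 ]
twist 0.0009092311040561629 jig x -15.393233183480472 f [ 1.0837 -0.1334 -2.2289] along 0.00034845584897783 [-0.0014 -0.0022 -1.      0.1329] [0.5418 0.1774 0.1329]
```

View pics/w5.png

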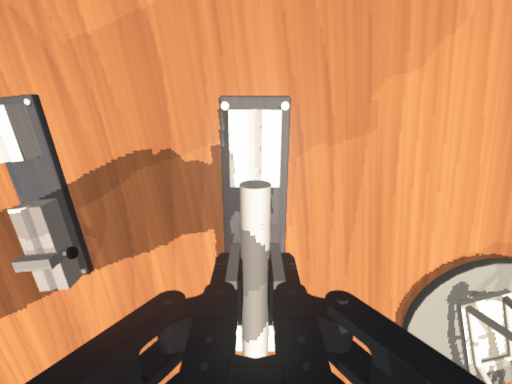

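The rod is in line with the groove: rod axis at column ~255.5, block centre ~255. Time to lower it.

Request:
{"op": "send_rows", "data": {
  "motion": "1 0 0 4 0; 1 0 0 7 0; 1 0 0 9 0; 1 0 0 9.6 0; 1 0 0 9.6 0"
}}

```text
clock: 7.85
eef_pos: [0.542, 0.1771, 0.0373]
tool_rot: [0.749, 0.662, -0.001, -0.0]
ft_force: [-0.6, 0.2, -1.1]
grip_width: 0.0117
grasp_force: 58.8
```

```bash
python3 s.py
```

```text
shift [ 0.0896 -0.0836  0.6872]
twist -0.000532660525591977 jig x -15.11111584260686 f [-0.621   0.1659 -1.1144] along -0.08900642268061823 [-0.0011 -0.002  -1.      0.0373] [0.542  0.1771 0.0373]
```

Request:
{"op": "send_rows", "data": {
  "motion": "1 0 -0.05 0.1 0; 1 0 -0.05 0.25 0; 1 0 -0.05 0.4 0; 1 0 -0.05 0.4 0; 1 0 -0.05 0.4 0"
}}

```text
clock: 8.35
eef_pos: [0.5424, 0.1784, 0.0344]
tool_rot: [0.749, 0.663, 0.0, 0.0]
ft_force: [-0.5, 0.2, -1.2]
grip_width: 0.0119
grasp_force: 58.8
```

```bash
python3 s.py
```

```text
shift [-0.0451 -0.1133  0.3965]
twist 0.0007458275449954144 jig x -16.45098348113186 f [-0.5375  0.2052 -1.1913] along -0.13811322871713183 [ 0.0002  0.0005 -1.      0.0344] [0.5424 0.1784 0.0344]
```

Request:
{"op": "send_rows", "data": {
  "motion": "1 0 -0.05 0.1 0; 1 0 -0.05 0.1 0; 1 0 -0.05 0.1 0"
}}

```text
clock: 8.65
eef_pos: [0.5416, 0.1784, 0.033]
tool_rot: [0.749, 0.663, -0.0, -0.0]
ft_force: [-0.2, -0.3, -1.4]
grip_width: 0.0118
grasp_force: 58.8
```

Request:
{"op": "send_rows", "data": {
  "motion": "1 0 0 0.1 0; 1 0 0 0.1 0; 1 0 0 0.1 0"
}}

```text
clock: 8.95
eef_pos: [0.5417, 0.1784, 0.0327]
tool_rot: [0.749, 0.663, 0.0, -0.0]
ft_force: [-2.2, -0.1, 6.0]
grip_width: 0.0121
grasp_force: 59.6
```

```bash
python3 s.py
```

```text
shift [-0.0363 -0.0375  0.2289]
twist 0.0006966531235665929 jig x -16.363219059149888 f [-2.1788 -0.123   6.0326] along 0.38763332842326703 [ 0.0002  0.0001 -1.      0.0327] [0.5417 0.1784 0.0327]
```

Contact is felt: +7 N vertically and a small sideways push. I'll release so the rod seats itself, and look.

Request:
{"op": "send_rows", "data": {
  "motion": "1 0 -0.03 0 0; 0 0 -0.03 0 0; 0 0 -0.03 0 0; 0 0 -0.03 0 0; 0 0 -0.03 0 0"
}}

```text
clock: 9.45
eef_pos: [0.5415, 0.1784, 0.0318]
tool_rot: [0.749, 0.663, -0.0, -0.0]
ft_force: [-0.8, -0.6, -0.2]
grip_width: 0.0427
grasp_force: 0.0
```

```bash
python3 s.py
python3 - <<'E'
from h import *
im=vision.camera("wrist"); cv2.imwrite("pics/w6.png",im[:,:,::-1])
E
```

```text
shift [-0.0297 -0.0198  0.1367]
twist 0.0006175265134602537 jig x -16.29684133987087 f [-0.8124 -0.579  -0.2345] along 0.6737276771690942 [-0.0001 -0.0001 -1.      0.0318] [0.5415 0.1784 0.0318]
```

View pics/w6.png

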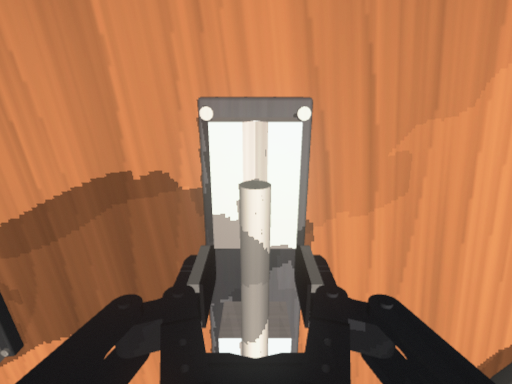

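The spindle sits in the groove (column ~255, parallel to it), with its rear end on the rear block. From here I'll push it gently on its rear end with shut fingers, guided by the force reading.

Request:
{"op": "send_rows", "data": {
  "motion": "0 0 0 -2 0; 0 0 0 -4.5 0; 0 0 0 -5 0; 1 3.5 0 -5 0; 1 6.8 0 -5 0"
}}

```text
clock: 10.0
eef_pos: [0.5501, 0.2459, 0.0821]
tool_rot: [0.75, 0.662, 0.0, 0.0]
ft_force: [0.9, 0.2, -0.8]
grip_width: 0.0146
grasp_force: 0.0
```

Request:
{"op": "send_rows", "data": {
  "motion": "1 0 0 0 0; 1 0 0 0 0; 1 0 0 0 0; 1 0 0 0 0; 1 0 0 0 0"
}}

```text
clock: 10.5
eef_pos: [0.5496, 0.2449, 0.0819]
tool_rot: [0.749, 0.662, -0.0, -0.0]
ft_force: [0.4, 0.9, -0.7]
grip_width: 0.0
grasp_force: 0.0
```

```bash
python3 s.py
```

```text
shift [-6.7308 -0.0131  5.1537]
twist -0.0006587756829881108 jig x -83.3249678469315 f [ 0.3511  0.9444 -0.7342] along -0.9801485185947612 [-0.0003 -0.0003 -1.      0.0819] [0.5496 0.2449 0.0819]
```

Request:
{"op": "send_rows", "data": {
  "motion": "1 0 0 1.5 0; 1 0 0 2.8 0; 1 0 0 3.3 0; 1 0 0 3.3 0; 1 0 0 3.3 0"
}}

```text
clock: 11.0
eef_pos: [0.5498, 0.2458, 0.049]
tool_rot: [0.749, 0.663, -0.0, -0.0]
ft_force: [-0.3, 0.7, 0.7]
grip_width: 0.0002
grasp_force: 0.0
```

Request:
{"op": "send_rows", "data": {
  "motion": "1 -0.1 0 0 0; 1 -0.2 0 0 0; 1 -0.3 0 0 0; 1 -0.4 0 0 0; 1 -0.5 0 0 0"
}}

```text
clock: 11.5
eef_pos: [0.5491, 0.2408, 0.0492]
tool_rot: [0.749, 0.663, 0.0, 0.0]
ft_force: [-0.8, -0.1, -0.4]
grip_width: -0.0003
grasp_force: 0.0
```

```bash
python3 s.py
```

```text
shift [-6.3241 -0.0223  1.8761]
twist 0.0006129097800635641 jig x -79.23921070886414 f [-0.7798 -0.1451 -0.422 ] along 0.2390715945925634 [ 0.0001  0.0002 -1.      0.0492] [0.5491 0.2408 0.0492]
```

Request:
{"op": "send_rows", "data": {
  "motion": "1 -0.15 0 0 0; 1 -0.3 0 0 0; 1 -0.45 0 0 0; 1 -0.6 0 0 0; 1 -0.75 0 0 0"
}}

```text
clock: 12.0
eef_pos: [0.5482, 0.2336, 0.049]
tool_rot: [0.749, 0.663, 0.0, -0.0]
ft_force: [-0.5, 0.9, -0.1]
grip_width: 0.0003
grasp_force: 0.5
```

Request:
{"op": "send_rows", "data": {
  "motion": "1 -0.15 0 0 0; 1 -0.3 0 0 0; 1 -0.45 0 0 0; 1 -0.6 0 0 0; 1 -0.75 0 0 0"
}}

```text
clock: 12.5
eef_pos: [0.5472, 0.2259, 0.049]
tool_rot: [0.749, 0.663, 0.0, -0.0]
ft_force: [-0.7, 1.2, -0.9]
grip_width: 0.0001
grasp_force: 0.5
```

```bash
python3 s.py
python3 - <<'E'
from h import *
im=vision.camera("wrist"); cv2.imwrite("pics/w7.png",im[:,:,::-1])
g=im[:,255-3:255+4].mean((1,2)); print(np.round(g[100:330:4]))
E
```

```text
shift [-4.8197 -0.0154  1.8614]
twist 0.0006158599966408218 jig x -64.19681451786911 f [-0.7147  1.2207 -0.9121] along -1.1245031772033047 [ 0.    -0.    -1.     0.049] [0.5472 0.2259 0.049 ]
[171. 171. 171. 172. 172. 172. 173. 173. 173. 173. 173. 174. 174. 174.
 174. 173. 173. 172. 172.  73. 119. 133. 133. 134. 139. 140. 140. 199.
 243. 242. 242. 240. 219. 181. 174. 174.  70.  68.  67.  65.  60.  59.
  57.  53.  51.  49.  62.  62.  56.  55.  53.  53.  53.  52.  52.  54.
 176. 253.]
```

Request:
{"op": "send_rows", "data": {
  "motion": "1 -0.15 0 0 0; 1 -0.3 0 0 0; 1 -0.45 0 0 0; 1 -0.6 0 0 0; 1 -0.7 0 0 0"
}}

```text
clock: 13.05
eef_pos: [0.5464, 0.2189, 0.049]
tool_rot: [0.749, 0.663, -0.0, -0.0]
ft_force: [0.2, 0.1, -0.6]
grip_width: -0.0001
grasp_force: 0.5
```

Request:
{"op": "send_rows", "data": {
  "motion": "1 -0.03 0 0 0; 1 -0.06 0 0 0; 1 -0.09 0 0 0; 1 -0.12 0 0 0; 1 -0.15 0 0 0"
}}

```text
clock: 13.55
eef_pos: [0.5462, 0.2176, 0.049]
tool_rot: [0.749, 0.663, 0.0, -0.0]
ft_force: [-0.2, 1.2, 0.0]
grip_width: 0.0002
grasp_force: 0.5
```

```bash
python3 s.py
```

```text
shift [-3.986  -0.0153  1.8619]
twist 0.0007070873818979528 jig x -55.85898518827347 f [-0.2463  1.1645  0.0476] along -1.1258457330278584 [ 0.     0.    -1.     0.049] [0.5462 0.2176 0.049 ]
```

Request:
{"op": "send_rows", "data": {
  "motion": "1 -0.03 0 0 0; 1 -0.06 0 0 0; 1 -0.09 0 0 0; 1 -0.12 0 0 0; 1 -0.15 0 0 0"
}}

```text
clock: 14.05
eef_pos: [0.546, 0.2161, 0.049]
tool_rot: [0.749, 0.663, -0.0, -0.0]
ft_force: [0.0, 1.3, -0.6]
grip_width: 0.0001
grasp_force: 0.6
```

Request:
{"op": "send_rows", "data": {
  "motion": "1 -0.03 0 0 0; 1 -0.06 0 0 0; 1 -0.09 0 0 0; 1 -0.12 0 0 0; 1 -0.15 0 0 0"
}}

```text
clock: 14.55
eef_pos: [0.5459, 0.2146, 0.049]
tool_rot: [0.749, 0.663, 0.0, -0.0]
ft_force: [1.0, 0.9, -0.6]
grip_width: 0.0001
grasp_force: 0.6
```

Request:
{"op": "send_rows", "data": {
  "motion": "1 -0.03 0 0 0; 1 -0.06 0 0 0; 1 -0.09 0 0 0; 1 -0.12 0 0 0; 1 -0.15 0 0 0"
}}

```text
clock: 15.05
eef_pos: [0.5457, 0.2131, 0.049]
tool_rot: [0.749, 0.663, -0.0, 0.0]
ft_force: [-0.2, 1.0, 0.1]
grip_width: -0.0001
grasp_force: 0.6
```

Request:
{"op": "send_rows", "data": {
  "motion": "1 -0.02 0 0 0; 1 -0.04 0 0 0; 1 -0.06 0 0 0; 1 -0.08 0 0 0; 1 -0.1 0 0 0"
}}

```text
clock: 15.55
eef_pos: [0.5456, 0.2121, 0.049]
tool_rot: [0.749, 0.663, -0.0, -0.0]
ft_force: [-0.2, 1.6, -1.0]
grip_width: -0.0003
grasp_force: 0.6
```

Request:
{"op": "send_rows", "data": {
  "motion": "1 -0.02 0 0 0; 1 -0.04 0 0 0; 1 -0.06 0 0 0; 1 -0.08 0 0 0; 1 -0.1 0 0 0"
}}

```text
clock: 16.05
eef_pos: [0.5454, 0.2111, 0.049]
tool_rot: [0.749, 0.663, -0.0, -0.0]
ft_force: [0.7, 1.3, -0.7]
grip_width: 0.0001
grasp_force: 0.6
```

Request:
{"op": "send_rows", "data": {
  "motion": "1 -0.02 0 0 0; 1 -0.04 0 0 0; 1 -0.06 0 0 0; 1 -0.08 0 0 0; 1 -0.1 0 0 0"
}}

```text
clock: 16.55
eef_pos: [0.5453, 0.2102, 0.049]
tool_rot: [0.749, 0.663, 0.0, -0.0]
ft_force: [-0.4, 1.5, 0.6]
grip_width: -0.0001
grasp_force: 0.8
```

Request:
{"op": "send_rows", "data": {
  "motion": "1 -0.01 0 0 0; 1 -0.02 0 0 0; 1 -0.03 0 0 0; 1 -0.04 0 0 0; 1 -0.05 0 0 0"
}}

```text
clock: 17.05
eef_pos: [0.5454, 0.2101, 0.0491]
tool_rot: [0.749, 0.663, 0.0, -0.0]
ft_force: [-0.9, 4.1, -0.6]
grip_width: 0.0001
grasp_force: 1.7
```

Contact: the push rose to 4.1 N and the advance stopped. I'll hold it there.

Request:
{"op": "send_rows", "data": {
  "motion": "1 0 0 0 0; 1 0 0 0 0; 1 0 0 0 0; 1 0 0 0 0; 1 0 0 0 0"
}}

```text
clock: 17.55
eef_pos: [0.5454, 0.2101, 0.0492]
tool_rot: [0.749, 0.663, 0.0, -0.0]
ft_force: [-0.4, 4.5, -0.3]
grip_width: 0.0002
grasp_force: 2.5
```

Run:
```python
from h import *
for i in range(4):
    o=bot.get_obs(); print(o["clock"],o["ft_force"],o["grasp_force"],o["eef_pos"]); vision.camera("top")
```

```text
17.55 [-0.3759  4.5395 -0.3094] 2.51481814077124 [0.5454 0.2101 0.0492]
17.6 [-0.2391  4.9563 -1.3886] 2.5700610573403537 [0.5454 0.21   0.0491]
17.65 [-0.886   5.3192 -0.8019] 2.5665650807786733 [0.5454 0.21   0.0491]
17.7 [ 0.9498  5.1856 -0.7226] 2.5682118767872453 [0.5454 0.21   0.0491]
```

The force is steady at about 5 N, so roughly 3.5–4 N on the stop, under the slip limit. I'll back off along the axis, then go up.

Request:
{"op": "send_rows", "data": {
  "motion": "1 0.05 0 0 0; 1 0.2 0 0 0; 1 0.6 0 0 0; 1 1.5 0 0 0; 1 1.5 0 0 0"
}}

```text
clock: 18.25
eef_pos: [0.5473, 0.2253, 0.049]
tool_rot: [0.748, 0.663, 0.0, 0.0]
ft_force: [1.0, 0.5, -0.4]
grip_width: -0.0001
grasp_force: 0.0
```

Request:
{"op": "send_rows", "data": {
  "motion": "1 0 0 -3 0; 1 0 0 -7 0; 1 2 0 -11 0; 1 4 0 -15 0; 1 4 0 -15 0"
}}

```text
clock: 18.75
eef_pos: [0.5554, 0.2679, 0.2062]
tool_rot: [0.748, 0.664, 0.007, 0.002]
ft_force: [0.9, -0.3, 0.4]
grip_width: 0.0001
grasp_force: 0.0
```

Request:
{"op": "send_rows", "data": {
  "motion": "1 0 0 0 0; 1 0 0 0 0; 1 0 0 0 0; 1 0 0 0 0"
}}

```text
clock: 19.15
eef_pos: [0.5512, 0.2633, 0.1974]
tool_rot: [0.749, 0.663, -0.002, -0.0]
ft_force: [0.2, -0.5, 0.2]
grip_width: 0.0001
grasp_force: 0.0
```

Run:
```python
from h import *
c=np.array([.5393,.1622]);u=np.array([-.1221,-.9942]);u/=np.linalg.norm(u)
o=bot.get_obs();T=T_tool(o);print(o["ft_force"],T[:3,3]);m=vision.camera_model("wrist");W=T@m["hand_eye"];im=vision.camera("wrist");cv2.imwrite("pics/w8.png",im[:,:,::-1])
# intensity profile along the groove line at the height of the rod's top, jig x in mm
for z in (.0564,):
    xs=np.arange(-60,112,2)
    for y in (0,):
        n=np.array([-u[1],u[0]])
        q=[proj(m,W,np.r_[c+u*x/1000+n*y/1000,z]) for x in xs]
        v=cv2.remap(im,np.float32([[a[0] for a in q]]),np.float32([[a[1] for a in q]]),cv2.INTER_LINEAR)[0].mean(1)
        print([(int(x),int(k)) for x,k in zip(xs,v)])
g=proj(m,W,np.r_[c+u*.09,.0564]);print(g)
```

```text
[ 0.196  -0.4697  0.2202] [0.5512 0.2633 0.1974]
[(-60, 246), (-58, 246), (-56, 246), (-54, 246), (-52, 246), (-50, 244), (-48, 239), (-46, 201), (-44, 133), (-42, 126), (-40, 124), (-38, 100), (-36, 73), (-34, 72), (-32, 71), (-30, 71), (-28, 69), (-26, 69), (-24, 67), (-22, 66), (-20, 65), (-18, 64), (-16, 62), (-14, 61), (-12, 59), (-10, 60), (-8, 58), (-6, 57), (-4, 55), (-2, 55), (0, 53), (2, 52), (4, 51), (6, 50), (8, 50), (10, 56), (12, 58), (14, 57), (16, 56), (18, 56), (20, 55), (22, 55), (24, 54), (26, 53), (28, 53), (30, 52), (32, 51), (34, 51), (36, 51), (38, 50), (40, 50), (42, 49), (44, 50), (46, 49), (48, 48), (50, 48), (52, 47), (54, 47), (56, 47), (58, 47), (60, 51), (62, 52), (64, 52), (66, 52), (68, 153), (70, 244), (72, 251), (74, 251), (76, 251), (78, 251), (80, 251), (82, 251), (84, 251), (86, 251), (88, 251), (90, 245), (92, 184), (94, 113), (96, 112), (98, 162), (100, 243), (102, 252), (104, 251), (106, 251), (108, 250), (110, 250)]
[255.5329 338.6462]
```

Run:
```python
from h import *
c=np.array([.5393,.1622]);u=np.array([-.1221,-.9942]);u/=np.linalg.norm(u);n=np.array([-u[1],u[0]])
m=vision.camera_model("top");W=m["world_from_camera"];im=vision.camera("top");old=cv2.cvtColor(cv2.imread("pics/top0.png"),cv2.COLOR_BGR2RGB)
def L(I,m,W,P):
    q=np.float32([proj(m,W,p) for p in P]); return cv2.remap(I,q[None,:,0],q[None,:,1],cv2.INTER_LINEAR)[0].mean(1).astype(int).tolist()
for x in (-60,-20,0,15,60,80,90):
    P=[np.r_[c+u*x/1000+n*y/1000,.05] for y in range(-24,25,3)]; print(x,L(im,m,W,P),"\n   old",L(old,m,W,P))
mw=vision.camera_model("wrist");o=bot.get_obs();Ww=T_tool(o)@mw["hand_eye"];iw=vision.camera("wrist")
for x in (72,80,86,90,92,94): print("w",x,L(iw,mw,Ww,[np.r_[c+u*x/1000+n*y/1000,.05] for y in range(-22,23,2)]))
```

```text
-60 [94, 207, 249, 242, 242, 240, 225, 213, 203, 221, 240, 242, 242, 244, 200, 86, 110] 
   old [91, 203, 246, 238, 238, 237, 220, 207, 197, 216, 237, 238, 239, 241, 194, 84, 107]
-20 [95, 84, 62, 64, 62, 83, 168, 228, 240, 216, 128, 93, 109, 110, 111, 113, 116] 
   old [91, 90, 93, 97, 103, 104, 106, 107, 109, 105, 99, 101, 106, 107, 106, 109, 111]
0 [114, 108, 81, 63, 58, 88, 179, 231, 240, 219, 151, 97, 109, 110, 109, 101, 117] 
   old [109, 106, 105, 104, 106, 106, 104, 104, 105, 105, 104, 105, 107, 106, 105, 100, 113]
15 [111, 86, 64, 63, 63, 82, 167, 229, 239, 211, 115, 99, 109, 110, 107, 111, 121] 
   old [109, 108, 106, 105, 109, 106, 107, 106, 105, 104, 104, 106, 106, 108, 104, 107, 118]
60 [98, 213, 249, 245, 241, 174, 175, 227, 239, 214, 224, 245, 244, 244, 192, 96, 102] 
   old [95, 207, 247, 239, 239, 238, 219, 206, 195, 215, 239, 239, 240, 241, 187, 92, 97]
80 [98, 212, 249, 244, 241, 172, 166, 229, 236, 216, 218, 239, 244, 249, 215, 96, 119] 
   old [95, 207, 246, 240, 239, 237, 219, 207, 199, 217, 237, 239, 240, 245, 209, 91, 115]
90 [129, 233, 228, 229, 227, 226, 232, 230, 231, 215, 211, 231, 237, 239, 227, 217, 168] 
   old [125, 228, 223, 224, 225, 233, 233, 228, 222, 208, 209, 227, 233, 235, 223, 212, 164]
w 72 [37, 37, 37, 35, 34, 36, 40, 40, 38, 49, 52, 53, 52, 44, 38, 41, 40, 34, 35, 36, 37, 36, 37]
w 80 [36, 35, 36, 34, 33, 39, 41, 39, 58, 220, 247, 251, 250, 214, 37, 41, 42, 35, 34, 34, 37, 36, 36]
w 86 [36, 37, 33, 34, 34, 42, 41, 39, 114, 229, 247, 245, 250, 229, 96, 40, 43, 38, 34, 32, 35, 35, 35]
w 90 [35, 35, 34, 33, 36, 41, 41, 37, 136, 230, 247, 250, 250, 235, 111, 39, 41, 40, 33, 33, 34, 36, 35]
w 92 [35, 34, 33, 34, 36, 40, 39, 35, 131, 230, 246, 250, 250, 235, 114, 38, 41, 40, 33, 32, 34, 36, 34]
w 94 [34, 34, 32, 34, 37, 39, 36, 35, 123, 228, 246, 250, 250, 233, 108, 36, 37, 39, 33, 33, 33, 35, 35]
```

The top camera confirms the rod lies centred in the groove, reaches the stop and is clear of the hand, and the stop looks unchanged from the start.

```bash
python3 -c "
from workcell import workorder; print(workorder.job_done())"
```

```text
the job is handed in; nothing more can be done
None
```

The spindle lies released in the V-groove touching the stop, after being held against it for over half a second at an estimated 3.5–4 N; the stop looks unmoved, and the job was handed in at about 19 s with no verdict shown.

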